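Pack the cold slab and top jar, then hold the contact thermometer on its lid

ROBOT

A 7-joint arm with a two-finger parallel gripper is mounted at the origin on a cart in front of the work surface, level with it; the furniture and walls round the work are solid. World frame = base frame: x ahead of the robot, y to its left, z up, the work surface at z = 0. Lengths are in m, angles in rad, forces in N, time in s.
With the tool pointing down it reaches from about 0.425 to 1.025 m from the base axis. Payload 3.6 kg.
Tool frame: the origin (TCP) lies on the centre line of the jaws, within the pads' length; the fingertips stand ctrl.nose_length ahead of it and the grasp point (between the pads) lies 3 mm ahead of it (ctrl.nose_length is the distance from the TCP to the fingertips, in m); z points along the fingers, y is the line along which they close (so a half turn about z gives the same grasp; the last joint's range is limited). The gripper opens to 85 mm and grips with 20 to 120 N. Pads are 22 mm wide; open, the fingers measure 114 mm over their backs; the gripper's body (76 mm by 85 mm) begins 54 mm behind the grasp point. The pads swing forward as they close: fully open they stand 13 mm farther back than shut.
Start: joints at [1.206, 0.591, 0.048, 1.609, -0.033, 0.943, -0.034], TCP at [0.195, -0.698, 0.253] pointing down, gripper open.
Joint ranges: [-2.69, 2.69], [-0.47, 2.24], [-1.27, 1.36], [0.19, 2.51], [-1.53, 4.68], [0.08, 2.07], [-3.09, 3.09]. Speed limits (rad/s): [2.57, 2.57, 3.14, 3.14, 3.14, 3.14, 3.14].

INTERFACE

Orientations are given as [roll, pitch, yaw] about the fixed x, y, z axes, in that order (R = Rz(yaw) Ry(pitch) Rx(roll)).
In Python, from station import ctrl gives the robot as it stands.
- The arm moves only by the shell command python3 -m inch 'ROWS' [FORCE]. ROWS is text: rows parted by semicolons, each of 5 numbers parted by spaces: the finger opening in mm, from 0 to 85.4, then the shift along the tool's x, y, z in units of 40 mm (1.0 is 40 mm), then the turn about the tool's z in degrees. A call has 1 to 20 rows; each row shifts and turns the commanded pose from where the row before left it, along the tool's axes as they then stand; what a row does not reach is not made up. A row lasts 1/12 s, in which the tool goes at most 41.7 mm and 7.16 degrees, less where a joint would pass 70% of its speed; a pose out of reach is approached as far as the arm can. A call is refused whole if a number of a shift passes 1 or a number of a turn 7.16, either way. A call with a gripper value outside its range is refused whole. The fingers move at their own pace and stop on an object; FORCE is the grip in N (left out, the last holds). Time passes only in rows, so rows that do not move let the fingers close. It gives the time, the measured TCP pose, the force, the opening and the grip force at its end, in the units of the state.
- ctrl.state(): the state, without advancing time (a new reading comes with each control period).
- ctrl.get_image(name): name is "scene" or "top" or "wrist"; returns the picture (420x560x3 uint8, blue, green, red); there is no depth.
- ctrl.get_calibration(name): a dict with "fx", "fy", "cx", "cy" (pixels), "rvec" (rotation vector, rad) and "tvec" (3), from world to camera coordinates, as OpenCV has them; the wrist camera has in their place "T_tool_cam" (4x4, takes a point from camera to tool coordinates, whose origin is the TCP and whose axes are the flange's). Camera axes: x right, y down, z forward; pixel columns grow to the right and rows downward; lengths in m; the calibration is good to about 2 mm. A picture is of the moment at which its call begins: read the wrist's pose just before it. get_calibration takes no time and is no camera call.
- ctrl.job_done(): hands the job in; it is judged then, once.
Trained networks look in the newest picture that a camera, given by its name, has taken for a name from the list of things; names that differ only in an ending like _2 or _b are one class to them, and where a whole thing is asked for, a point or a joint stands for the part that bears it (a point fixed in the world has none). Each returns a list of dicts, best first, with "conf" (0 to 1); they miss things now and then, are a little off and sometimes report something else, mostly with a low value. They report only what shows in the picture. A call takes as long as a camera call. They do not tell look-alikes from the thing itself.
- ctrl.search_frame(camera, thing): "extent" ([centre column, centre row, width, height] in pixels, round what is visible of it).
- ctrl.outline_of(camera, thing): "mask" (420x560 bool, what is visible of it) and "extent" ([centre column, centre row, width, height] in pixels, round what is visible of it).
The state is a dict: "time_s": time; "q": joint angles; "qvel": joint speeds; "tau": joint torques, N m; "position": TCP position; "tool_rot": TCP orientation; "ft_force": force on the tool from outside, world axes, zero at the start; "torque": the same for the moment, N m; "grip_width": opening from 0.0 (shut) to 1.0 (fully open); "gripper_force": force on a finger pad.
Only numpy, scipy, OpenCV 4.12 (cv2) and the standard library are available. Lean on these libraries where they do the work, as an engineer would, in place of code of your own. Each camera call takes 0.05 s, during which the arm holds its last target. There are 200 camera calls.

TASK

Finish packing this chilled order: lay the cold slab flat on the two small jars in the plywood carrier, down between its high ends, and stand the third small jar upright on the middle of the slab. Then draw the contact thermometer out of its stand and take the temperature of that top jar: hold the thermometer upright with its sprung tip on the spot at the centre of the lid, pressed gently so that the tip is about halfway in, for at least two seconds, and finish while still holding it there, with no jar tipped over and everything else on the table left where it is.

Things in the scene. Friction and masses are not known exactly. Their poses are not given: they have to be found in the camera images.
- carrier: plywood jar carrier, fixed, 178 mm long (x), 88 wide (y). Origin: centre of its underside. Floor 6 mm; inside 160 x 74 mm; side rails 40 mm high; high ends (9 mm thick, 125 mm high, with hand slots) at x = -80..-89 and +80..+89 mm. Two small jars stand in it near x = -38 and +38 mm; their lids' tops, where the slab's underside will rest, are 80 mm above the table
- lower_jar_right: small squat glass jar with twist-off lid, already in the carrier, at its right-hand end as the robot sees it: 63 mm diameter, 75 mm high. Origin: centre of its underside, z up
- lower_jar_left: the same kind of jar, already in the carrier at its left-hand end
- cold_slab: flat hard-shell ice pack, a plain off-white plastic block 150 mm (its x) by 60 (its y) by 20 high, 0.19 kg, rounded edges, five shallow cross ribs on top, filler plug in one end; lies on the table at the start. Origin: centre of its underside, z up. Fits between the carrier's high ends with 5 mm to spare at each end. Grip it across its 60 mm
- top_jar: the third small squat glass jar, standing on the table outside the carrier: like the two in it, 63 mm diameter, 75 mm high, about 0.21 kg; lid of 63 mm diameter from 61 to 75 mm height, body of 59 mm below. Origin: centre of its underside, z up. Grip it round the lid
- lid_spot (a point): centre of the top jar's lid, on its upper face, 75 mm above the jar's underside: the round bare spot in the middle of the dark seal strip that crosses the lid
- probe_stand: probe stand, standing fast: 72 mm square steel foot 10 mm thick under an upright wooden block 44 mm square, its top 82 mm above the table, with an upright hole of 20 mm diameter and 70 mm depth. Origin: centre of the underside, x and y along the foot's sides
- probe: contact thermometer hanging upright in the stand, 0.13 kg. Origin: underside of its collar (32 mm across, 6 high), which rests on the block; z up. Above: white handle 30 mm (x) by 22 (y), top at z = 86 mm, dark display on its -x face. Below: stem 11 mm across and sprung sensor head 14 mm across, tip at z = -66 mm unpressed. Draw it straight up 70 mm or more to clear the stand
- probe_grip (a point): the point in the middle of the handle where to take it, 52 mm above the probe's origin and 34 mm below the handle's top; grip across the 22 mm (probe's y)
- probe_tip (a point): the flat underside of the sensor head, centre; it moves with the head
- probe_head (a joint): how far the sprung sensor head is pushed into the stem, in m: 0 = fully out, 0.010 = at its stop, 0.005 = halfway. The spring pushes back with 0.9 N at 0 and 0.45 N more per mm (3.2 N halfway)
- cash_box: open steel cash box, furniture, fixed, about 250 mm front to back by 190 mm, 62 mm high, beyond the carrier; origin: centre of its underside. Its raised lid, at its right (-y) side, rises to about 260 mm above the table: carry things round in front of it or above it
- tape_dispenser: weighted tape dispenser, furniture, fixed, 171x54 mm, 98 mm high, between the slab and the carrier; origin: centre of its underside
- kitchen_scale: spring scale, furniture, fixed, 161x190 mm, 158 mm high, beyond the slab; origin: centre of its underside
- spread_jar: bystander, not to be disturbed: wide glass jar with screw lid, 68 mm diameter, 112 mm high, at the left, farther back
- marker: bystander, not to be disturbed: felt marker, 17x135x16 mm, lying at the left of the table
- tape_roll: bystander, not to be disturbed: small dark roll of tape, 53 mm across, 19 mm high, lying flat at the left, farther back
- pear: bystander, not to be disturbed: pear lying on its side, 131x60x57 mm, at the front right
Things that resemble listed ones, but are neither listed nor needed, are in the scene too. Leave any green or orange look-alike of the probe alone.

How it is judged:
On the way, in this order (a step that is already met when the one before it is completed fails the run):
1. the cold slab lies flat on the two lower jars between the carrier's ends, let go (x of cold_slab in the frame of carrier between -0.008 and 0.008 m and y of cold_slab in the frame of carrier between -0.015 and 0.015 m and z of cold_slab in the frame of carrier between 0.075 and 0.087 m and angle between cold_slab's own z axis and vertical below 0.06 rad and angle between the x axis of cold_slab and the x axis of carrier, either way round below 0.12 rad and contact force between the arm and cold_slab below 0.05 N), for 0.3 s.
2. the third jar stands upright on the middle of the slab, let go (x of cold_slab in the frame of carrier between -0.008 and 0.008 m and y of cold_slab in the frame of carrier between -0.015 and 0.015 m and z of cold_slab in the frame of carrier between 0.075 and 0.087 m and angle between cold_slab's own z axis and vertical below 0.06 rad and angle between the x axis of cold_slab and the x axis of carrier, either way round below 0.12 rad and x of top_jar in the frame of cold_slab between -0.02 and 0.02 m and y of top_jar in the frame of cold_slab between -0.012 and 0.012 m and z of top_jar in the frame of cold_slab between 0.015 and 0.025 m and angle between top_jar's own z axis and vertical below 0.07 rad and contact force between top_jar and cold_slab above 0.3 N and contact force between the arm and top_jar below 0.05 N), for 0.3 s.
3. the thermometer's tip is held on the centre of the lid, upright, about halfway in, for two seconds (x of cold_slab in the frame of carrier between -0.008 and 0.008 m and y of cold_slab in the frame of carrier between -0.015 and 0.015 m and z of cold_slab in the frame of carrier between 0.075 and 0.087 m and angle between cold_slab's own z axis and vertical below 0.06 rad and angle between the x axis of cold_slab and the x axis of carrier, either way round below 0.12 rad and x of top_jar in the frame of cold_slab between -0.02 and 0.02 m and y of top_jar in the frame of cold_slab between -0.012 and 0.012 m and z of top_jar in the frame of cold_slab between 0.015 and 0.025 m and angle between top_jar's own z axis and vertical below 0.07 rad and contact force between top_jar and cold_slab above 0.3 N and horizontal distance between probe_tip and lid_spot below 0.008 m and angle between probe's own z axis and vertical below 0.12 rad and value of joint probe_head between 0.0025 and 0.008 m and contact force between probe_head and top_jar between 0.8 and 7 N and contact force between the fingers and probe above 2 N and contact force between probe and probe_stand below 0.05 N), for 2 s.
At the end, for the whole second after the job is handed in: Slab flat on both lower jars, centred within 8 mm lengthwise, 15 mm sideways; third jar upright on it within 20 and 12 mm of its middle; thermometer held only by fingers, upright within 0.12 rad, tip within 8 mm of the lid's centre, 2.5 to 8 mm in, 0.8 to 7 N; arm clear of jars and slab (all of step 3 and angle between each of lower_jar_right, lower_jar_left's own z axis and vertical below 0.12 rad and distance between each of lower_jar_right, lower_jar_left and carrier below 0.07 m and contact force between the arm and cold_slab below 0.05 N and contact force between the arm and top_jar below 0.05 N); the arm keeps its last pose, push and grip.
It fails at once if a jar is tipped over (angle between any of top_jar, lower_jar_right, lower_jar_left, spread_jar's own z axis and vertical above 0.6 rad).
It fails at once if the thermometer is pressed hard on the jar (over 15 N) (contact force between probe and top_jar above 15 N).
It fails at once if a bystander is moved more than 3 cm (distance of any of spread_jar, marker, tape_roll, pear from where it was at the start of the episode above 0.03 m).
It also fails if it takes over 72 s, if anything falls off the work surface, if the arm or the gripper's body presses on something with over 40 N, if the wrist force passes 120 N, or if a joint passes its speed limit or range.

## Working session

There is one attempt and no reset: what is moved stays moved. The work goes in short steps, Python scripts to look and compute and a shell command to move; the robot and the scene stay as the last step left them, time stands still between calls to the robot, and variables do not carry over. Pictures are saved under pics/ and viewed, at most 10 in all, crops included, and the job is handed in when it is done.

```bash
mkdir -p pics; ls; python3 - <<'E'
from station import ctrl
import cv2, numpy as np
print(ctrl.nose_length, ctrl.state())
for n in ("scene","top"):
    im=ctrl.get_image(n); cv2.imwrite(f"pics/{n}0.png",im)
    c=ctrl.get_calibration(n); print(n,c)
    R,_=cv2.Rodrigues(np.array(c["rvec"])); print("cam pos",-R.T@np.array(c["tvec"]))
    for t in ["carrier","lower_jar_right","lower_jar_left","cold_slab","top_jar","probe_stand","probe","tape_dispenser","cash_box","kitchen_scale","spread_jar","pear"]:
        print(n,t,[(round(d["conf"],2),np.round(d["extent"]).astype(int).tolist()) for d in ctrl.search_frame(n,t)][:4])
print(ctrl.get_calibration("wrist"))
E
```

```text
pics
0.022 {'time_s': 0.0, 'q': array([ 1.20552513,  0.59217144,  0.04830488,  1.60981748, -0.03330849,
        0.9427046 , -0.03372366]), 'qvel': array([ 1.23286474e-03, -9.00118353e-05, -3.63455112e-04, -4.80839212e-04,
        9.30410892e-04,  1.39374887e-03,  5.07755921e-04]), 'tau': array([ 6.92552430e-05, -5.48677504e+01,  1.54665828e+00, -1.98119849e+01,
        9.42322804e-03,  8.82934313e-03,  5.50909718e-06]), 'position': array([ 0.19441723, -0.69763957,  0.25210511]), 'tool_rot': array([-3.13930037e+00,  1.27344863e-04,  2.71819178e-01]), 'ft_force': array([-0.84833844,  0.85814308,  0.23818072]), 'torque': array([ 0.05175186, -0.01212263, -0.11204289]), 'gripper_force': 0.0, 'grip_width': 1.0004338616425759}
scene {'fx': 514.3101489947261, 'fy': 514.3101489947261, 'cx': 282.60738627355227, 'cy': 213.45777051339857, 'rvec': array([ 1.31535892, -2.08980193,  1.01840326]), 'tvec': array([0.26643061, 0.41526154, 0.8959979 ])}
cam pos [-0.289889    0.43504821  0.8791684 ]
scene carrier [(0.92, [302, 273, 89, 75]), (0.59, [432, 244, 41, 46])]
scene lower_jar_right [(0.74, [320,
[... 1412 characters left out ...]
pe_dispenser []
top cash_box [(0.24, [152, 276, 28, 22])]
top kitchen_scale [(0.64, [172, 200, 29, 27]), (0.26, [166, 157, 31, 31])]
top spread_jar [(0.8, [165, 157, 33, 26])]
top pear [(0.7, [336, 282, 34, 21]), (0.58, [166, 158, 32, 30])]
{'fx': 322.07879423807753, 'fy': 322.07879423807753, 'cx': 279.7168725148136, 'cy': 208.09869562069753, 'T_tool_cam': array([[ 8.95101320e-04, -9.54893477e-01, -2.96947211e-01,
         7.48486616e-02],
       [ 9.99999378e-01,  6.57275524e-04,  9.00741418e-04,
         8.39703601e-04],
       [-6.64935971e-04, -2.96947833e-01,  9.54893472e-01,
        -1.20995033e-01],
       [ 0.00000000e+00,  0.00000000e+00,  0.00000000e+00,
         1.00000000e+00]])}
```

```bash
python3 - <<'E'
import cv2
for n in ("scene","top"):
    im=cv2.imread(f"pics/{n}0.png")
    im=im[80:380,100:500] 
    cv2.imwrite(f"pics/{n}1.png",cv2.resize(im,(800,600),interpolation=cv2.INTER_CUBIC))
E
```

```text
(no output)
```

View pics/scene1.png

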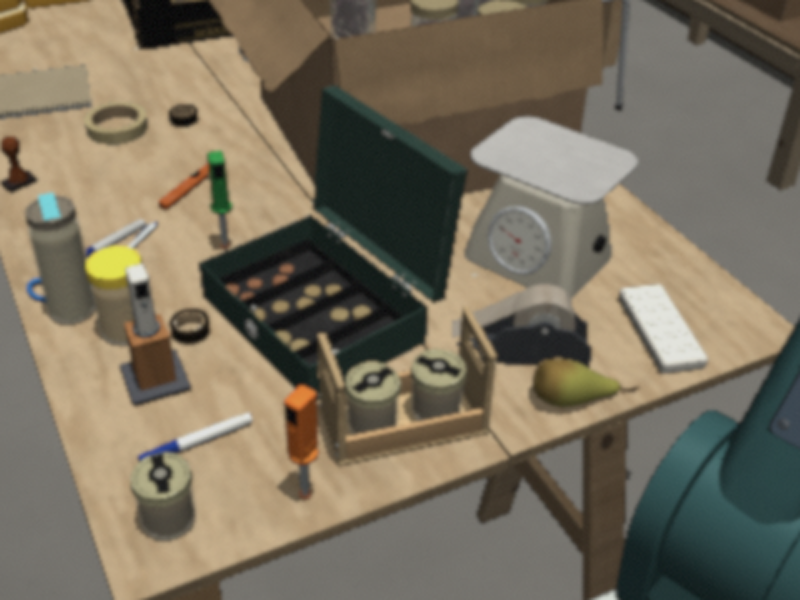

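View pics/top1.png

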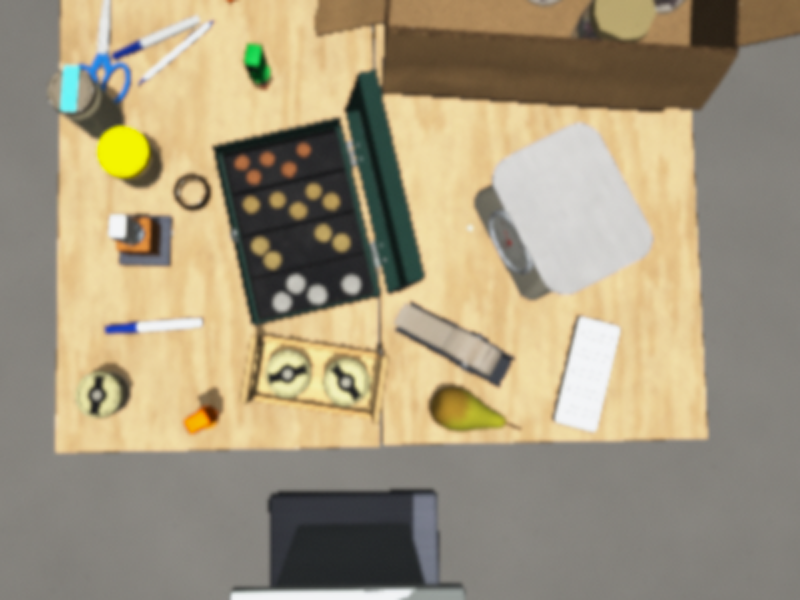

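The scene picture (2× crops, offset 100,80) shows the slab at full-image (434,243), the carrier with two jars at (302,273), and the top jar at (182,330). Three things look like the probe:
- Orange at (251,298).
- Green at (210,179).
- The white-handled one hanging in the wooden block at (170,231). This fits: white handle, dark display, in the stand.

```bash
cat > lib.py <<'E'
from station import ctrl
import cv2, numpy as np
from scipy.spatial.transform import Rotation as Ro
def cam(name, st=None):
    c=ctrl.get_calibration(name); K=np.array([[c["fx"],0,c["cx"]],[0,c["fy"],c["cy"]],[0,0,1]])
    if name!="wrist":
        R=cv2.Rodrigues(np.array(c["rvec"]))[0]; return K,R,np.array(c["tvec"])
    T=np.eye(4); T[:3,:3]=Ro.from_euler("xyz",st["tool_rot"]).as_matrix(); T[:3,3]=st["position"]
    W=np.linalg.inv(T@np.array(c["T_tool_cam"])); return K,W[:3,:3],W[:3,3]
def back(C,uv,z):
    K,R,t=C; uv=np.atleast_2d(uv).astype(float)
    d=np.c_[uv,np.ones(len(uv))]@np.linalg.inv(K).T@R; o=-R.T@t
    return (o+d*((z-o[2])/d[:,2])[:,None])[:,:2]
def proj(C,P):
    K,R,t=C; p=(np.atleast_2d(P)@R.T+t)@K.T; return p[:,:2]/p[:,2:]
def rect(C,mask,z):
    cs=cv2.findContours(mask.astype(np.uint8),cv2.RETR_EXTERNAL,cv2.CHAIN_APPROX_NONE)[0]
    k=max(cs,key=cv2.contourArea)[:,0]
    (c,s,a)=cv2.minAreaRect((back(C,k,z)*1000).astype(np.float32))
    if s[0]<s[1]: a-=90; s=s[::-1]
    return np.round(c,1),np.round(s,1),round((a+90)%180-90,1)   # mm, long side's angle
def snap(name):
    st=ctrl.state(); im=ctrl.get_image(name); return st,im,cam(name,st)
E
python3 - <<'E'
from lib import *
_,im,C=snap("top")
for t,z in (("cold_slab",.02),("carrier",.125),("lower_jar_right",.081),("lower_jar_left",.081),("top_jar",.075),("spread_jar",.112),("probe_stand",.01),("pear",.03),("marker",.01),("tape_roll",.02)):
    for d in ctrl.outline_of("top",t)[:2]: print(t,round(d["conf"],2),rect(C,d["mask"],z))
for d in ctrl.search_frame("top","probe"): print("probe",d["extent"],back(C,d["extent"][:2],.168))
# slab/lids as seen in scene
_,im,S=snap("scene")
for t,z in (("cold_slab",.02),("top_jar",.075)):
    for d in ctrl.outline_of("scene",t)[:1]: print(t,rect(S,d["mask"],z))
b=cv2.imread("pics/scene0.png")[190:310,130:290]; cv2.imwrite("pics/cand.png",cv2.resize(b,(800,600),interpolation=cv2.INTER_CUBIC))
E
```

```text
cold_slab 0.84 (array([ 437.4, -330.9]), array([150.6,  62.5]), -16.1)
carrier 0.6 (array([440.7,  34.5]), array([178.6,  89.8]), 80.5)
lower_jar_right 0.93 (array([432.9,  -3.4]), array([64.6, 59.9]), -1.0)
lower_jar_left 0.97 (array([445.8,  70.8]), array([57.5, 57. ]), 89.0)
lower_jar_left 0.56 (array([424. , 313.1]), array([65.4, 63.2]), -45.4)
top_jar 0.65 (array([424. , 314.2]), array([73. , 58.7]), -64.4)
top_jar 0.41 (array([445.6,  71.2]), array([62.9, 57.2]), 89.0)
spread_jar 0.63 (array([727.8, 270.7]), array([95.1, 64.9]), 55.4)
spread_jar 0.42 (array([424.1, 305. ]), array([66.1, 58.2]), -89.7)
probe_stand 0.66 (array([631.5, 275.1]), array([77.4, 70.1]), 89.0)
pear 0.59 (array([ 394.8, -169.2]), array([105.1,  58.8]), 89.0)
marker 0.48 (array([513.1, 262. ]), array([136.1,  15.8]), -86.1)
probe [163.2, 193.5, 17.7, 17.6] [[0.62882465 0.26175518]]
probe [227.7, 111.5, 15.7, 18.5] [[0.83301958 0.10119947]]
probe [201.2, 289.0, 18.6, 15.4] [[0.39423666 0.16842838]]
cold_slab (array([ 430.3, -323.4]), array([164.9,  69.8]), -16.8)
top_jar (array([394.1, 330. ]), array([112.7,  60.1]), -13.2)
```

View pics/cand.png

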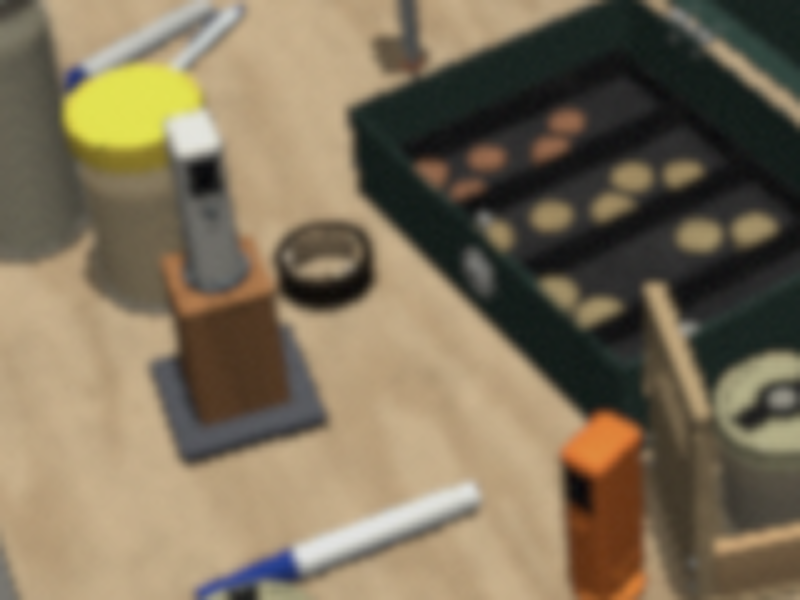

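The enlarged crop confirms the white-handled probe with its dark display in the wooden stand at crop (197,200); the orange and green ones are the look-alikes. Next I move over the slab.

```bash
cat >> lib.py <<'E'
def togo(x,y,z,yaw_deg):
    "shift in tool axes (units of 40 mm, present axes) and tool turn (deg) still to go"
    st=ctrl.state(); R=Ro.from_euler("xyz",st["tool_rot"]).as_matrix()
    d=R.T@(np.array([x,y,z])-st["position"])/.04
    w=(yaw_deg-np.degrees(st["tool_rot"][2])+180)%360-180
    print("pos",np.round(st["position"],4),"rpy",np.round(np.degrees(st["tool_rot"]),2),"t",round(st["time_s"],2),"w",round(st["grip_width"],3),"gf",np.round(st["gripper_force"],1),"F",np.round(st["ft_force"],1))
    print("units x y z",np.round(d,3),"turn",round(-w,2)); return d,-w
E
python3 -m inch '85 0.59 -0.51 0 0;85 0.59 -0.51 0 0;85 0.59 -0.51 0 0;85 0.59 -0.51 0 0;85 0.59 -0.51 0 0;85 0.59 -0.51 0 0;85 0.59 -0.51 0 0;85 0.59 -0.51 0 0;85 0.59 -0.51 0 0;85 0.59 -0.51 0 0;85 0.59 -0.51 0 0;85 0.59 -0.51 0 0;85 0.59 -0.51 0 0;85 0.59 -0.51 0 0;85 0 0 0 6.3;85 0 0 0 6.3;85 0 0 0 6.3;85 0 0 0 6.3;85 0 0 0 6.3;85 0 0 0 0'
python3 -c "
from lib import *
togo(.437,-.331,.2,-16.1)"
```

```text
time_s: 3.72
position: [0.4364, -0.3345, 0.2535]
tool_rot: [3.141, -0.0, -0.28]
ft_force: [0.2, -0.5, 0.9]
grip_width: 0.995
gripper_force: 0.0
pos [ 0.4364 -0.3345  0.2535] rpy [ 1.7998e+02 -1.0000e-02 -1.6020e+01] t 3.72 w 0.995 gf 0.0 F [ 0.2 -0.5  0.9]
units x y z [-0.011 -0.088  1.337] turn 0.08
```

```bash
python3 - <<'E'
from lib import *
st,im,C=snap("wrist"); cv2.imwrite("pics/w1.png",im)
for d in ctrl.outline_of("wrist","cold_slab")[:2]: print(round(d["conf"],2),np.round(d["extent"]),rect(C,d["mask"],.02),rect(C,d["mask"],.015))
togo(.437,-.331,.023,-16.1)
E
```

```text
0.71 [280. 177.  57. 135.] (array([ 435. , -334.3]), array([148.5,  60.5]), -15.3) (array([ 433.9, -333.9]), array([150.6,  61.4]), -15.3)
pos [ 0.4364 -0.3345  0.2534] rpy [ 1.7999e+02 -1.0000e-02 -1.5750e+01] t 3.82 w 0.997 gf 0.0 F [-0.4  0.5  0.5]
units x y z [-0.009 -0.09   5.761] turn 0.35
```

View pics/w1.png

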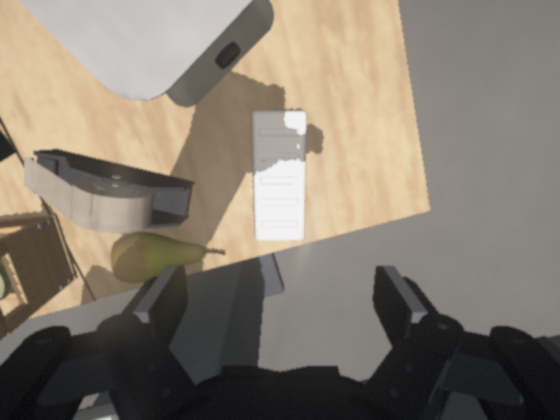

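The wrist view shows the slab at (280,177), straight under the tool, clear of the tape dispenser and pear. I'll descend.

```bash
python3 -m inch '85 0 -0.02 0.7 0;85 0 0 0.7 0;85 0 0 0.7 0;85 0 0 0.7 0;85 0 0 0.7 0;85 0 0 0.7 0;85 0 0 0.7 0;85 0 0 0.5 0;85 0 0 0.2 0;85 0 0 0.1 0;85 0 0 0 0;85 0 0 0 0' 60
python3 -m inch '58 0 0 0 0;50 0 0 0 0;50 0 0 0 0;50 0 0 0 0;50 0 0 0 0;50 0 0 0 0;50 0 0 0 0;50 0 0 0 0;50 0 0 0 0' 60
```

```text
time_s: 4.82
position: [0.437, -0.3344, 0.0262]
tool_rot: [3.141, -0.002, -0.278]
ft_force: [0.5, 0.2, -0.6]
grip_width: 0.995
gripper_force: 0.0
time_s: 5.57
position: [0.4372, -0.3343, 0.0269]
tool_rot: [3.141, -0.002, -0.278]
ft_force: [-0.6, 1.1, 7.1]
grip_width: 0.685
gripper_force: 63.7
```

```bash
python3 -m inch '50 0 0 -0.1 0;50 0 0 -0.3 0;50 0 0 -0.6 0;50 0 0 -0.7 0;50 0 0 -0.7 0;50 0 0 -0.7 0;50 0 0 -0.7 0;50 0 0 -0.7 0;50 0 0 -0.6 0;50 0 0 -0.3 0;50 0 0 0 0;50 0 0 0 0'
python3 - <<'E'
from lib import *
st,im,C=snap("wrist"); cv2.imwrite("pics/w2.png",im)
z=st["position"][2]-.007
for d in ctrl.outline_of("wrist","cold_slab")[:2]: print(round(d["conf"],2),np.round(d["extent"]),rect(C,d["mask"],z))
_,_,T=snap("top")
for d in ctrl.outline_of("top","cold_slab")[:2]: print(round(d["conf"],2),np.round(d["extent"]),rect(T,d["mask"],z))
togo(.44,.034,.25,80.3)
E
```

```text
time_s: 6.57
position: [0.4362, -0.3336, 0.2422]
tool_rot: [3.141, -0.001, -0.278]
ft_force: [-0.8, -0.4, -2.4]
grip_width: 0.681
gripper_force: 65.3
0.56 [278. 242. 145. 264.] (array([ 448.3, -338.3]), array([121.5,  57.9]), -15.8)
0.68 [412. 270.  41.  67.] (array([ 394.1, -317.5]), array([65.9, 62.1]), -16.3)
pos [ 0.4355 -0.333   0.2399] rpy [-179.95    0.18  -15.92] t 6.77 w 0.682 gf 65.3 F [ 0.6 -0.  -1.8]
units x y z [-2.409 -8.855 -0.237] turn -96.22
```

View pics/w2.png

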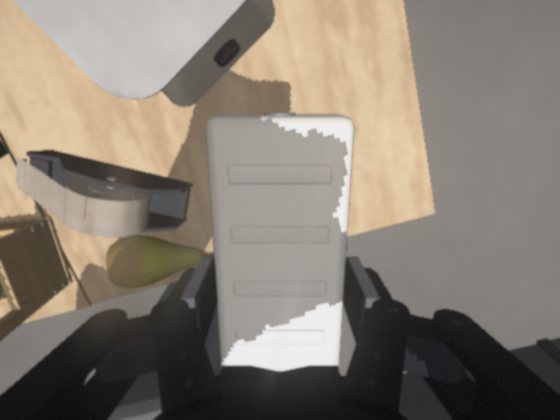

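The slab is level in the jaws, with its far edge at (281,117) and its middle rib at about (281,288). From those I compute its offset in the grip.

```bash
python3 - <<'E'
from lib import *
st=ctrl.state(); C=cam("wrist",st); p=st["position"]; yaw=st["tool_rot"][2]
w=back(C,[[281,117],[281,174],[281,234],[281,288],[281,337],[210,160],[352,160]],p[2]-.007)-p[:2]
R=np.array([[np.cos(yaw),np.sin(yaw)],[np.sin(yaw),-np.cos(yaw)]])
print(np.round(w@R.T*1000,1))
E
python3 -m inch '50 0 -0.6 0 0;50 0 -0.8 0 0;50 0 -0.8 0 0;50 0 -0.8 0 0;50 0 -0.8 0 0;50 -0.3 -0.8 0 0;50 -0.3 -0.8 0 0;50 -0.4 -0.8 0 0;50 -0.4 -0.8 0 0;50 -0.4 -0.8 0 0;50 -0.3 -0.6 0 0;50 -0.3 -0.25 0 0;50 0 0 0 0'
python3 -m inch '50 0 0 0 -6.9;50 0 0 0 -6.9;50 0 0 0 -6.9;50 0 0 0 -6.9;50 0 0 0 -6.9;50 0 0 0 -6.9;50 0 0 0 -6.9;50 0 0 0 -6.9;50 0 0 0 -6.9;50 0 0 0 -6.9;50 0 0 0 -6.9;50 0 0 0 -6.9;50 0 0 0 -6.9;50 0 0 0 -6.5;50 0 0 0 0;50 0 0 0 0'
python3 -c "
from lib import *
togo(.44,.034,.25,80.3)"
```

```text
[[ 72.1   1.8]
 [ 50.1   1.8]
 [ 24.1   1.9]
 [ -2.1   1.9]
 [-28.6   2. ]
 [ 55.7 -26.4]
 [ 55.7  30. ]]
time_s: 7.85
position: [0.4365, 0.0289, 0.2402]
tool_rot: [3.141, 0.005, -0.271]
ft_force: [0.0, -0.4, -2.1]
grip_width: 0.681
gripper_force: 65.3
time_s: 9.18
position: [0.4389, 0.0242, 0.2407]
tool_rot: [-3.14, 0.0, 1.396]
ft_force: [-0.6, 0.7, -2.3]
grip_width: 0.684
gripper_force: 65.3
pos [0.4389 0.0242 0.2407] rpy [-1.7992e+02  2.0000e-02  8.0010e+01] t 9.18 w 0.684 gf 65.3 F [-0.6  0.7 -2.3]
units x y z [ 0.245 -0.017 -0.233] turn -0.29
```

```bash
python3 - <<'E'
from lib import *
st,im,C=snap("wrist")
s=st["position"]
t=np.radians(80.3); ex=np.array([np.cos(t),np.sin(t)]); ey=np.array([-ex[1],ex[0]]); c=np.array([.440,.0343])
for X,Y,Z in [(80,-44,125),(80,44,125),(89,-44,125),(89,44,125),(80,-37,40),(80,37,40)]:
    p=c+ex*X/1e3+ey*Y/1e3; uv=proj(C,[p[0],p[1],Z/1e3])[0]; print(X,Y,Z,np.round(uv)); cv2.circle(im,tuple(int(v) for v in uv),2,(0,0,255),1)
cv2.imwrite("pics/w3.png",cv2.resize(im,(800,600)))
E
```

```text
80 -44 125 [343.  84.]
80 44 125 [215.  84.]
89 -44 125 [344.  70.]
89 44 125 [214.  70.]
80 -37 40 [319.  90.]
80 37 40 [240.  91.]
```

View pics/w3.png

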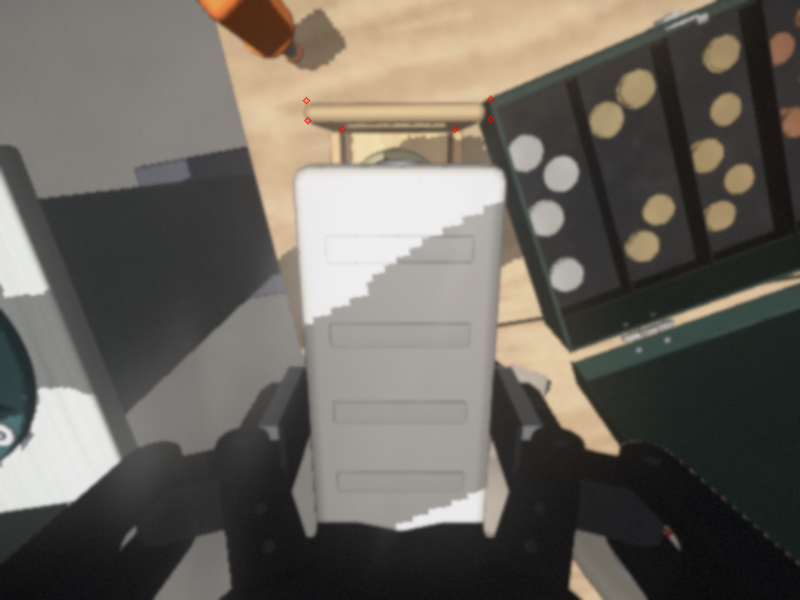

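The wrist view shows the carrier's far high end (800-scale rows 103–122) about 1 mm from the predicted position. I shift 11 mm along tool x and lower.

```bash
python3 -m inch '50 0.15 -0.02 0 -0.3;50 0.14 0 0 0;50 0 0 0 0;50 0 0 0.3 0;50 0 0 0.5 0;50 0 0 0.5 0;50 0 0 0.5 0;50 0 0 0.5 0;50 0 0 0.4 0;50 0 0 0.2 0;50 0 0 0.1 0;50 0 0 0 0;50 0 0 0 0'
python3 -m inch '50 0 0 0.08 0;50 0 0 0.05 0;50 0 0 0.05 0;50 0 0 0.04 0;50 0 0 0.03 0;50 0 0 0 0'
python3 -c "
from lib import *
togo(.4404,.0358,.107,80.3)"
```

```text
time_s: 10.32
position: [0.4407, 0.0371, 0.1217]
tool_rot: [3.141, -0.0, 1.407]
ft_force: [-0.6, -1.2, -2.0]
grip_width: 0.684
gripper_force: 65.2
time_s: 10.82
position: [0.4401, 0.0368, 0.1112]
tool_rot: [-3.141, 0.0, 1.406]
ft_force: [0.4, -0.4, -2.1]
grip_width: 0.683
gripper_force: 65.3
pos [0.4401 0.0368 0.1112] rpy [-1.7999e+02  1.0000e-02  8.0570e+01] t 10.82 w 0.683 gf 65.3 F [ 0.4 -0.4 -2.1]
units x y z [-0.023  0.011  0.104] turn 0.27
```

```bash
python3 -m inch '50 -0.02 0 0.03 0;50 0 0 0.03 0;50 0 0 0.02 0;50 0 0 0.02 0;50 0 0 0 0;50 0 0 0 0'
```

```text
time_s: 11.32
position: [0.4401, 0.0361, 0.1072]
tool_rot: [-3.141, 0.0, 1.406]
ft_force: [0.6, -0.3, -2.5]
grip_width: 0.684
gripper_force: 65.3
```

```bash
python3 -m inch '50 0 0 0.02 0;50 0 0 0.02 0;50 0 0 0.02 0;50 0 0 0 0;50 0 0 0 0'
```

```text
time_s: 11.73
position: [0.4402, 0.0361, 0.1068]
tool_rot: [3.14, 0.001, 1.406]
ft_force: [-3.9, -0.9, 22.6]
grip_width: 0.682
gripper_force: 68.1
```

Contact, so I ease off, release and rise.

```bash
python3 -m inch '50 0 0 -0.04 0;60 0 0 0 0;64 0 0 0 0;70 0 0 0 0;78 0 0 0 0;85 0 0 0 0;85 0 0 0 0;85 0 0 -0.2 0;85 0 0 -0.5 0;85 0 0 -0.7 0;85 0 0 -0.7 0;85 0 0 -0.7 0;85 0 0 -0.6 0;85 0 0 -0.3 0;85 0 0 0 0'
python3 - <<'E'
from lib import *
st,im,C=snap("wrist"); cv2.imwrite("pics/w4.png",im)
for d in ctrl.outline_of("wrist","cold_slab")[:1]: print(round(d["conf"],2),np.round(d["extent"]),rect(C,d["mask"],.1))
for d in ctrl.outline_of("wrist","carrier")[:1]: print(round(d["conf"],2),np.round(d["extent"]),rect(C,d["mask"],.125))
togo(.424,.3135,.2,80)
E
```

```text
time_s: 12.98
position: [0.4418, 0.0364, 0.2577]
tool_rot: [3.135, -0.002, 1.406]
ft_force: [-0.3, -0.1, 0.3]
grip_width: 0.999
gripper_force: 0.0
0.57 [277. 197. 125. 207.] (array([437.7,  34.3]), array([177.1,  87.4]), 80.3)
pos [0.4394 0.0358 0.254 ] rpy [-1.7994e+02  3.0000e-02  8.0570e+01] t 13.13 w 0.998 gf 0.0 F [-0.5 -0.7 -1.1]
units x y z [ 6.786 -1.515  1.349] turn 0.57
```

View pics/w4.png

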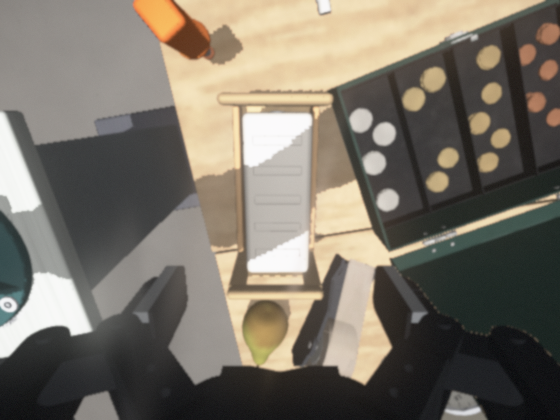

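The slab lies flat between the ends (u 245–311, v 113–272). I check its position numerically from those edges.

```bash
python3 - <<'E'
from lib import *
st=ctrl.state(); C=cam("wrist",st)
s=back(C,[[278,113],[278,273],[245,190],[313,190]],.098); e=back(C,[[275,104.5],[276,290],[275,93],[276,298]],.125); r=back(C,[[236,190],[318,190]],.04)
t=np.radians(80.3); ex=np.array([np.cos(t),np.sin(t)]);ey=np.array([-ex[1],ex[0]])
print("slab",np.round(s*1000,1),"\nends",np.round(e*1000,1)); print("x slab",(s[:2]@ex).mean(),np.ptp(s[:2]@ex),"carrier",(e[:2]@ex).mean(),(e[2:]@ex).mean(),np.ptp(e[2:]@ex))
print("y slab",(s[2:]@ey).mean(),"rails",(r@ey).mean(),np.ptp(r@ey)); print("slab centre",(s[:2]@ex).mean()*ex+(s[2:]@ey).mean()*ey)
E
```

```text
slab [[448.9 105.6]
 [424.6 -39.9]
 [409.3  45.9]
 [468.7  36.1]] 
ends [[447.9 112.3]
 [422.7 -41.6]
 [449.2 120.2]
 [421.3 -49.6]]
x slab 0.1060092905199436 0.14751561464886298 carrier 0.10822221189201327 0.10817352181346981 0.17205091410283474
y slab -0.42578845182904473 rails -0.4235239788135433 0.0877953137100595
slab centre [0.43756259 0.03275289]
```

```bash
python3 -m inch '85 0.5 -0.1 0 0;85 0.85 -0.2 0 0;85 0.9 -0.2 0 0;85 0.9 -0.2 0 0;85 0.9 -0.2 0 0;85 0.9 -0.2 0 0;85 0.9 -0.2 0 0;85 0.6 -0.2 0 0;85 0.34 -0.2 0 0;85 0 0 0 0;85 0 0 0 0'
python3 - <<'E'
from lib import *
st,im,C=snap("wrist"); cv2.imwrite("pics/w5.png",im)
for d in ctrl.outline_of("wrist","top_jar")[:2]: print(round(d["conf"],2),np.round(d["extent"]),rect(C,d["mask"],.075))
togo(.424,.3135,.2,80.5)
for n in("probe_stand","probe","spread_jar"):
  for d in ctrl.outline_of("wrist",n)[:2]: print(n,round(d["conf"],2),np.round(d["extent"]),rect(C,d["mask"],.168))
E
```

```text
time_s: 14.05
position: [0.4162, 0.3151, 0.2529]
tool_rot: [-3.139, 0.003, 1.409]
ft_force: [-0.2, -0.4, -1.2]
grip_width: 0.995
gripper_force: 0.0
0.81 [285. 176.  63.  71.] (array([420.5, 323.1]), array([62.4, 61.3]), -54.8)
pos [0.4173 0.3132 0.2532] rpy [-179.91    0.18   80.5 ] t 14.15 w 0.995 gf 0.0 F [ 0.5 -0.3  0.4]
units x y z [0.04  0.165 1.331] turn -0.0
probe_stand 0.64 [489. 187. 107.  76.] (array([554. , 318.2]), array([66.8, 52. ]), -2.5)
probe_stand 0.46 [529. 212.  62.  57.] (array([586.8, 298.5]), array([55.1, 24.5]), -32.9)
probe 0.94 [275. 324.  40.  93.] (array([398.7, 234.7]), array([82.9, 28.4]), 80.9)
probe 0.9 [529. 212.  63.  51.] (array([586.3, 298.6]), array([55.6, 24.9]), -32.0)
spread_jar 0.82 [546. 162.  27.  54.] (array([590. , 326.7]), array([38.2, 16.8]), -84.7)
```

View pics/w5.png

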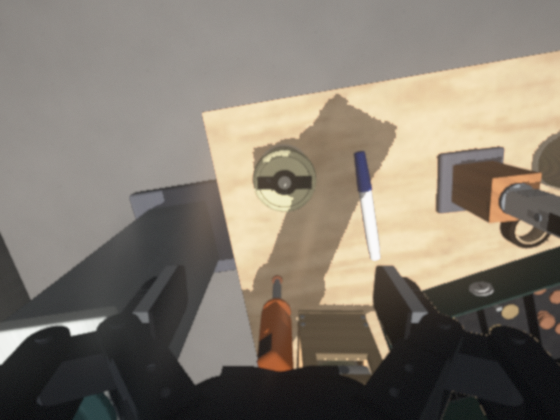

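The jar's lid spot is at (285,183), with the marker and stand clear to the right.

```bash
python3 - <<'E'
from lib import *
C=cam("wrist",ctrl.state()); b=back(C,[[285,183]],.075)[0]; print(b)
togo(b[0],b[1],.12,80.5)
E
```

```text
[0.42339625 0.31841562]
pos [0.4179 0.3133 0.254 ] rpy [-1.7998e+02  9.0000e-02  8.0430e+01] t 14.3 w 0.995 gf 0.0 F [ 0.3 -0.2  0.6]
units x y z [0.154 0.115 3.351] turn -0.07
```

```bash
python3 -m inch '85 0.08 0.06 0.4 0;85 0.04 0.06 0.7 0;85 0 0 0.7 0;85 0 0 0.7 0;85 0 0 0.4 0;85 0 0 0.2 0;85 0 0 0 0;85 0 0 0 0'
python3 - <<'E'
from lib import *
st,im,C=snap("wrist"); cv2.imwrite("pics/w6.png",im)
for d in ctrl.outline_of("wrist","top_jar")[:2]: print(round(d["conf"],2),np.round(d["extent"]),rect(C,d["mask"],.075))
for d in ctrl.outline_of("wrist","lid_spot")[:2]: print(round(d["conf"],2),np.round(d["extent"]))
g=cv2.cvtColor(im,cv2.COLOR_BGR2GRAY)
h=cv2.HoughCircles(cv2.medianBlur(g,5),cv2.HOUGH_GRADIENT,1,40,param1=100,param2=25,minRadius=35,maxRadius=80)
if h is not None: print([ (c,back(C,c[:2],.075)) for c in h[0][:3]])
togo(.4235,.3170,.073,80.5)
E
```

```text
time_s: 14.97
position: [0.4234, 0.3188, 0.1308]
tool_rot: [3.141, -0.0, 1.405]
ft_force: [-0.4, 0.0, 0.6]
grip_width: 0.994
gripper_force: 0.0
0.59 [276. 224.  99. 115.] (array([419.9, 325.9]), array([66.8, 60.8]), -70.3)
0.77 [274. 225.  97. 116.]
0.23 [527. 226.  66. 100.]
[(array([273.5, 231.5,  45.6], dtype=float32), array([[0.42029625, 0.32455727]]))]
pos [0.4239 0.3196 0.1318] rpy [ 1.799e+02 -1.200e-01  8.055e+01] t 15.12 w 0.995 gf 0.0 F [0.5 0.2 0.1]
units x y z [-6.90e-02 -1.00e-03  1.47e+00] turn 0.05
```

View pics/w6.png

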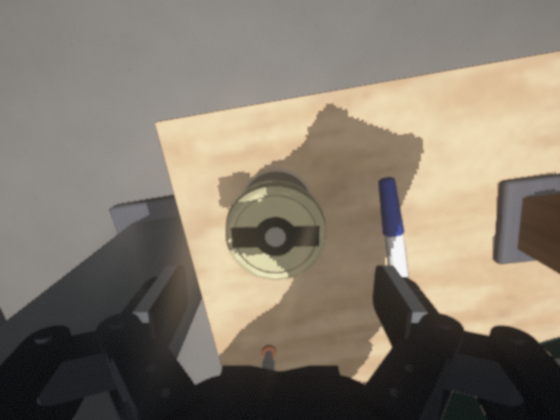

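The lid spot is at (275,236), within a couple of millimetres of the tool axis. I descend and grip.

```bash
python3 -m inch '85 0.02 -0.05 0.3 0;85 0 0 0.4 0;85 0 0 0.4 0;85 0 0 0.25 0;85 0 0 0.1 0;85 0 0 0 0;70 0 0 0 0;62 0 0 0 0;55 0 0 0 0;55 0 0 0 0;55 0 0 0 0;55 0 0 0 0;55 0 0 0 0;55 0 0 0 0' 50
python3 -m inch '55 0 0 -0.05 0;55 0 0 -0.1 0;55 0 0 -0.2 0;55 0 0 -0.4 0;55 0 0 -0.6 0;55 0 0 -0.7 0;55 0 0 -0.7 0;55 0 0 -0.7 0;55 0 0 -0.7 0;55 0 0 -0.5 0;55 0 0 -0.3 0;55 0 0 0 0;55 0 0 0 0'
python3 - <<'E'
from lib import *
st,im,C=snap("wrist"); cv2.imwrite("pics/w7.png",cv2.resize(im[180:420,120:440],(800,600)))
togo(.4388,.0333,.27,80.3)
E
```

```text
time_s: 16.28
position: [0.4214, 0.3207, 0.0736]
tool_rot: [3.141, -0.001, 1.406]
ft_force: [-1.2, -0.6, 6.6]
grip_width: 0.717
gripper_force: 53.6
time_s: 17.37
position: [0.4211, 0.3199, 0.271]
tool_rot: [3.141, -0.001, 1.406]
ft_force: [-0.7, 0.2, -3.1]
grip_width: 0.714
gripper_force: 55.0
pos [0.4206 0.3194 0.27  ] rpy [-1.7996e+02  7.0000e-02  8.0560e+01] t 17.42 w 0.716 gf 55.0 F [ 0.   0.3 -3.1]
units x y z [-6.98   1.621  0.007] turn 0.26
```

View pics/w7.png

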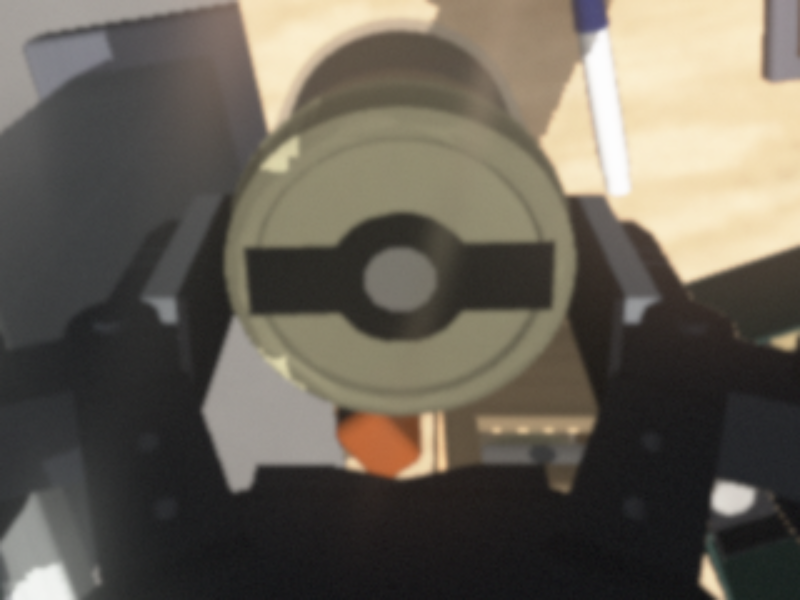

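The lid spot sits at full-image (280,292), which is exactly the TCP's projection, so the jar is centred and upright in the grip. I carry it over the slab.

```bash
python3 -m inch '55 -0.3 0.1 0 0;55 -0.7 0.16 0 0;55 -0.8 0.2 0 0;55 -0.8 0.2 0 0;55 -0.8 0.2 0 0;55 -0.8 0.2 0 0;55 -0.8 0.2 0 0;55 -0.7 0.16 0 0;55 -0.7 0.1 0 0;55 -0.4 0.1 0 0;55 -0.18 0 0 0;55 0 0 0 0;55 0 0 0 0;55 0 0 0 0'
python3 -c "
from lib import *
togo(.4388,.0333,.180,80.3)"
```

```text
time_s: 18.58
position: [0.4392, 0.0356, 0.2703]
tool_rot: [-3.141, -0.001, 1.409]
ft_force: [0.7, -0.4, -1.9]
grip_width: 0.717
gripper_force: 55.0
pos [0.4392 0.0356 0.2703] rpy [-1.7997e+02 -4.0000e-02  8.0700e+01] t 18.58 w 0.717 gf 55.0 F [ 0.7 -0.4 -1.9]
units x y z [-5.900e-02  1.000e-03  2.257e+00] turn 0.4
```

```bash
python3 -m inch '55 -0.06 0 0.3 0.4;55 0 0 0.5 0;55 0 0 0.5 0;55 0 0 0.4 0;55 0 0 0.3 0;55 0 0 0.15 0;55 0 0 0.08 0;55 0 0 0 0;55 0 0 0.03 0;55 0 0 0.03 0;55 0 0 0.03 0;55 0 0 0 0;55 0 0 0 0'
```

```text
time_s: 19.67
position: [0.4391, 0.0317, 0.178]
tool_rot: [3.141, -0.0, 1.399]
ft_force: [-0.1, 0.7, -2.1]
grip_width: 0.715
gripper_force: 55.0
```

```bash
python3 -m inch '55 0 0 0.02 0;55 0 0 0.02 0;55 0 0 0 0;55 0 0 0 0'
```

```text
time_s: 20.0
position: [0.4389, 0.0318, 0.1761]
tool_rot: [-3.141, 0.0, 1.399]
ft_force: [-0.3, -0.6, -3.4]
grip_width: 0.712
gripper_force: 55.0
```

```bash
python3 -m inch '55 0 0 0.02 0;55 0 0 0.02 0;55 0 0 0 0;55 0 0 0 0'
```

```text
time_s: 20.33
position: [0.4389, 0.0318, 0.1744]
tool_rot: [-3.141, 0.0, 1.399]
ft_force: [0.7, 0.4, -1.8]
grip_width: 0.715
gripper_force: 55.0
```

```bash
python3 -m inch '55 0 0 0.02 0;55 0 0 0.01 0;55 0 0 0 0;55 0 0 0 0'
```

```text
time_s: 20.67
position: [0.439, 0.0318, 0.1735]
tool_rot: [3.141, 0.0, 1.399]
ft_force: [-0.5, 0.4, 1.3]
grip_width: 0.715
gripper_force: 55.5
```

Contact. Releasing the jar and rising.

```bash
python3 -m inch '62 0 0 0 0;66 0 0 0 0;72 0 0 0 0;80 0 0 0 0;85 0 0 0 0;85 0 0 0 0;85 0 0 -0.2 0;85 0 0 -0.5 0;85 0 0 -0.7 0;85 0 0 -0.8 0;85 0 0 -0.8 0;85 0 0 -0.5 0;85 0 0 -0.2 0;85 0 0 0 0;85 0 0 0 0'
python3 - <<'E'
from lib import *
st,im,C=snap("wrist"); cv2.imwrite("pics/w8.png",im)
for n in ("top_jar","lid_spot","cold_slab"):
  for d in ctrl.outline_of("wrist",n)[:2]: print(n,round(d["conf"],2),np.round(d["extent"]),rect(C,d["mask"],.175 if n!="cold_slab" else .098))
g=cv2.cvtColor(im,cv2.COLOR_BGR2GRAY)
h=cv2.HoughCircles(cv2.medianBlur(g,5),cv2.HOUGH_GRADIENT,1,40,param1=100,param2=25,minRadius=30,maxRadius=80)
if h is not None: print([ (c,back(C,c[:2],.175)) for c in h[0][:3]])
print(proj(C,[.439,.0318,.175]))
print(g[150:260:6,240:330:5])
togo(.63,.265,.3,90)
E
```

```text
time_s: 21.92
position: [0.4385, 0.0316, 0.3209]
tool_rot: [-3.141, 0.0, 1.399]
ft_force: [0.0, -0.8, -0.3]
grip_width: 0.998
gripper_force: 0.0
lid_spot 0.93 [280. 193.  69.  79.] (array([438.9,  36.3]), array([65.4, 57.9]), 78.8)
cold_slab 0.6 [280. 172.  57. 142.] (array([446.5,  74.7]), array([66.7, 59. ]), 80.1)
[(array([281.5, 195.5,  33.6], dtype=float32), array([[0.43998454, 0.03410613]])), (array([384.5, 144.5,  77.2], dtype=float32), array([[0.53023308, 0.0623402 ]])), (array([  7.5, 238.5,  66. ], dtype=float32), array([[0.19169755, 0.03648972]]))]
[[280.82267746 198.24204542]]
[[183 178  96 227 168 162 164 166 165 165 166 165 167 165 112 123 122 122]
 [121 119  95 139 160 162 140 117 105 115 137 164 163 165 115 120 123 121]
 [119 116  97 138 144  87  82  87  94  88  87  90 151 164 116 113 116 119]
 [116 109  98 119  89 114 119 114 112 116 120 116  96 142 117 112 117 122]
 [116 110  99 103 119 115 126 126 124 126 126 117 115 112 115 124 130 180]
 [116 112  98 119 123 123 124 123 123 124 125 126 126 113 103 182 202 203]
 [113 100 114 117 122 122 116  59  53  57 114 126 127 
[... 372 characters left out ...]
11 124 176 116 121 158]
 [198 195 189  98 117 127 114 114 119 116 111 119 144 226 194 184 195 197]
 [123 121 102 135 241 238 198 149 136 146 201 237 237 224 125 187 186 186]
 [207 154  84 133 240 240 240 240 241 240 241 240 237 220 118 181 190 194]
 [203  93  83  96 220 222 222 219 215 216 215 214 209 159 115 152 203 198]
 [188  84  82 103 194 190 194 170 196 168 193 171 190 121 110 101 206 143]
 [168  78  79  81  87  87  86  86  86  86  89  98 115 118  98  86 205  64]
 [170 193 194 195 197 199 199 200 200 202 201 198 194 196 201 202 102  61]]
pos [0.438  0.0316 0.3197] rpy [-1.798e+02  4.000e-02  8.018e+01] t 22.12 w 0.994 gf 0.0 F [-0.2 -0.3 -0.5]
units x y z [6.568 3.738 0.475] turn -9.82
```

Calculated and seen lid spot agree at (281,198), so the jar stands where intended. I move over the probe.

```bash
python3 -m inch '85 0.3 0.15 -0.1 0;85 0.62 0.35 -0.1 0;85 0.7 0.4 -0.1 0;85 0.7 0.4 0 0;85 0.7 0.4 0 0;85 0.7 0.4 0 0;85 0.7 0.4 0 0;85 0.7 0.4 0 0;85 0.6 0.35 0 0;85 0.4 0.25 0 0;85 0.2 0.1 0 0;85 0 0 0 0;85 0 0 0 0'
cat > pr.py <<'E'
from lib import *
st,im,C=snap("wrist")
hsv=cv2.cvtColor(im,cv2.COLOR_BGR2HSV)
for n,z in (("probe",.168),("probe_stand",.082)):
  for d in ctrl.outline_of("wrist",n)[:3]:
    m=d["mask"]; print(n,round(d["conf"],2),np.round(d["extent"]),rect(C,m,z), "medBGR",np.median(im[m],0))
    if n=="probe" and d["conf"]>.3:
      w=m&(hsv[...,1]<50)
      for th in (120,150,180,200,220):
        q=(w&(hsv[...,2]>th)).astype(np.uint8); q=cv2.morphologyEx(q,cv2.MORPH_OPEN,np.ones((3,3)))
        if q.sum()>60: print("  th",th,q.sum(),rect(C,q,.168), cv2.boundingRect(q))
togo(.63,.262,.3,90)
E
python3 pr.py
```

```text
time_s: 23.2
position: [0.6232, 0.2556, 0.3319]
tool_rot: [-3.139, 0.002, 1.4]
ft_force: [-0.4, -0.2, 0.2]
grip_width: 0.996
gripper_force: 0.0
probe 0.9 [287. 167.  42.  37.] (array([631.6, 279.9]), array([34.7, 29.3]), 84.8) medBGR [144. 151. 157.]
  th 120 746 (array([631.2, 273.8]), array([28.9, 21.5]), -3.2) (270, 159, 33, 27)
  th 150 599 (array([631.8, 273.7]), array([26.4, 18.7]), -3.4) (272, 161, 30, 23)
  th 180 241 (array([632.8, 274.6]), array([18.9, 12.7]), -9.7) (277, 164, 22, 15)
probe 0.81 [101. 271.  80.  70.] (array([439.3, 207.1]), array([103.5,  29.2]), 28.7) medBGR [ 64.  90. 127.]
probe 0.71 [486. 266.  89.  66.] (array([808.3, 149.8]), array([116.3,  30.3]), -46.5) medBGR [61. 87. 73.]
probe_stand 0.76 [284. 154.  58.  58.] (array([631.7, 282. ]), array([61.8, 61.6]), 86.1) medBGR [ 96. 114. 133.]
pos [0.6233 0.2545 0.3331] rpy [-1.7996e+02  1.0000e-01  8.0100e+01] t 23.35 w 0.997 gf 0.0 F [ 0.1 -0.2 -0.8]
units x y z [0.214 0.133 0.826] turn -9.9
```

The probe handle's top face measures 29×21 mm at (631,274), with its long axis at -3°. I turn the jaws to grip across its 22 mm side.

```bash
python3 -m inch '85 0.2 0.05 0 -6.9;85 0.2 0.05 0 -6.9;85 0.1 0 0 -6.9;85 0 0 0 -6.9;85 0 0 0 -6.9;85 0 0 0 -6.9;85 0 0 0 -6.9;85 0 0 0 -6.9;85 0 0 0 -6.9;85 0 0 0 -6.9;85 0 0 0 -6.9;85 0 0 0 -6.9;85 0 0 0 -6.9;85 0 0 0 -6.9;85 0 0 0.5 0;85 0 0 0.5 0;85 0 0 0.5 0;85 0 0 0.3 0;85 0 0 0 0;85 0 0 0 0'
sed -i 's/togo(.*/togo(.6312,.2738,.2,176.8)/' pr.py; python3 pr.py
```

```text
time_s: 25.02
position: [0.6293, 0.2748, 0.2612]
tool_rot: [-3.141, -0.001, 3.085]
ft_force: [1.1, 0.1, -0.0]
grip_width: 0.994
gripper_force: 0.0
probe_stand 0.84 [279. 182.  64.  69.] (array([619.6, 273.3]), array([67. , 58.7]), -3.2) medBGR [112. 130. 137.]
probe_stand 0.51 [ 8. 28. 15.  7.] (array([476.2,  54.5]), array([12.8,  5.2]), 86.8) medBGR [ 90.5 106.5 117. ]
pos [0.6301 0.2763 0.263 ] rpy [1.7992e+02 1.3000e-01 1.7677e+02] t 25.17 w 0.991 gf 0.0 F [-0.1 -0.3  0.2]
units x y z [-0.028 -0.064  1.575] turn -0.03
```

```bash
python3 - <<'E'
from lib import *
st,im,C=snap("wrist"); cv2.imwrite("pics/w9.png",im)
hsv=cv2.cvtColor(im,cv2.COLOR_BGR2HSV); p=proj(C,[.6312,.2738,.168])[0]; print("pred",p)
for th in (110,130,150,170,190):
    q=((hsv[...,1]<50)&(hsv[...,2]>th)).astype(np.uint8); q=cv2.morphologyEx(q,cv2.MORPH_OPEN,np.ones((3,3)))
    n,lab,s,c=cv2.connectedComponentsWithStats(q)
    for i in range(1,n):
        if np.hypot(*(c[i]-p))<45 and s[i,4]>80: print(th,s[i],np.round(c[i]),rect(C,lab==i,.168))
v,u=int(p[1]),int(p[0]); print(hsv[v-40:v+50:5,u-35:u+36:5,2]); print(hsv[v-40:v+50:5,u-35:u+36:5,1])
E
```

```text
pred [277.72738961 221.93591005]
110 [262 177  32  20 308] [277. 185.] (array([604.9, 274.7]), array([21.8, 12.5]), -86.9)
110 [ 262  199   31   42 1218] [277. 220.] (array([629.6, 273.4]), array([30.9, 21.5]), -3.2)
130 [ 262  201   31   40 1145] [277. 220.] (array([630.3, 273.3]), array([29.5, 21.5]), -2.5)
150 [ 264  201   29   39 1027] [277. 220.] (array([630., 274.]), array([28.8, 19.7]), -4.0)
170 [266 202  26  36 838] [277. 219.] (array([629.6, 274.4]), array([26.5, 17.6]), -3.9)
190 [267 202  25  12 236] [279. 207.] (array([620.5, 275.3]), array([16.8,  8.1]), 86.8)
[[140 130  90 224 224 142 120 121 122 123 224 220 140 131 241]
 [140 130  91 197 207 116 118 104 119 116 160 219 142 136 240]
 [142 131  90 137 135 113  94 104  92 111 159 227 111 119 232]
 [143 137  90 133 109  91  56  57  59  85 111 163  99 101 158]
 [145 144  89 127 124 155 162 165 164 153 120 137  94 102 158]
 [146 146 127 131 126 191 246 248 248 248 160 133 141 147 160]
 [144 148 144 131 131 185 190 231 208 206 136 134 149 154 161]
 [ 79 147 147 144 134 186 189 189 189 182 130 143 147 152 160]
 [ 56 112 147 1
[... 1050 characters left out ...]
0  70]
 [ 74  69  73  69  42  18  18  16  16  17  39  71  69  67  70]
 [ 68  73  73  72  44  17  17  18  18  17  40  73  71  67  69]
 [ 77  74  69  70  45  17  19  18  18  19  43  72  71  68  69]
 [ 78  76  69  69  51  18  16  17  19  19  43  69  71  68  70]
 [ 75  78  71  73  61  18  16  18  17  17  45  57  60  68  69]
 [ 79  76  71  71  72  65  53  61  58  61  67  68  70  63  71]
 [ 76  64  60  72  71  53  70  68  66  67  65  72  71  74  64]
 [ 60  62  62  65  70  66  68  66  67  70  66  75  74  73  66]
 [ 58  61  64  65  75  71  73  68  74  69  72  77  80  79  72]
 [ 61  65  64  70  75  72  72  75  79  78  79  81  83  79  76]
 [ 65  72  69  75  71  71  80  89 116 135 128 112 101  86  75]]
```

Both views agree on the handle at (630.5,273.7). Descend and grip.

```bash
python3 -m inch '85 -0.01 -0.05 0.3 0;85 0 0 0.5 0;85 0 0 0.6 0;85 0 0 0.6 0;85 0 0 0.5 0;85 0 0 0.3 0;85 0 0 0.2 0;85 0 0 0.1 0;85 0 0 0 0;85 0 0 0 0;60 0 0 0 0;45 0 0 0 0;35 0 0 0 0;28 0 0 0 0;20 0 0 0 0;15 0 0 0 0;12 0 0 0 0;12 0 0 0 0;12 0 0 0 0;12 0 0 0 0' 50
python3 -m inch '12 0 0 0 0;12 0 0 0 0;12 0 0 0 0'; python3 -c "
from lib import *
togo(.6305,.2737,.137,176.8)"
```

```text
time_s: 26.88
position: [0.6299, 0.2738, 0.1377]
tool_rot: [-3.142, 0.0, 3.085]
ft_force: [-1.2, -0.6, 4.0]
grip_width: 0.254
gripper_force: 50.9
time_s: 27.13
position: [0.6299, 0.2737, 0.1376]
tool_rot: [-3.142, 0.0, 3.085]
ft_force: [-1.1, -1.2, 5.7]
grip_width: 0.246
gripper_force: 51.2
pos [0.6299 0.2737 0.1376] rpy [-1.8000e+02  2.0000e-02  1.7677e+02] t 27.13 w 0.246 gf 51.2 F [-1.1 -1.2  5.7]
units x y z [-0.015  0.     0.016] turn -0.03
```

```bash
python3 -m inch '12 0 0 -0.1 0;12 0 0 -0.2 0;12 0 0 -0.3 0;12 0 0 -0.4 0;12 0 0 -0.4 0;12 0 0 -0.4 0;12 0 0 -0.4 0;12 0 0 -0.5 0;12 0 0 -0.6 0;12 0 0 -0.6 0;12 0 0 -0.6 0;12 0 0 -0.5 0;12 0 0 -0.3 0;12 0 0 -0.2 0;12 0 0 -0.1 0;12 0 0 0 0;12 0 0 0 0' 70
python3 - <<'E'
from lib import *
for n in("wrist","scene","top"):
  st,im,C=snap(n); cv2.imwrite(f"pics/l_{n}.png",im)
  P=st["position"]; print(n,"pred handle top",proj(C,P+[0,0,.0304]),"tip",proj(C,P-[0,0,.1216]))
  for d in ctrl.search_frame(n,"probe")+ctrl.search_frame(n,"probe_tip"): print(round(d["conf"],2),np.round(d["extent"]))
togo(.439,.0318,.36,176.8)
E
```

```text
time_s: 28.55
position: [0.6294, 0.2732, 0.3603]
tool_rot: [-3.141, -0.001, 3.085]
ft_force: [0.5, -0.2, -0.6]
grip_width: 0.249
gripper_force: 68.4
wrist pred handle top [[282.81197859 343.82510342]] tip [[281.4019264  209.54745542]]
0.84 [282. 289.  66. 164.]
0.67 [171. 328.  43.  67.]
0.56 [280. 210.  19.  10.]
scene pred handle top [[154.17119277 127.32123362]] tip [[165.05431856 190.46241797]]
0.78 [209. 181.  15.  48.]
0.76 [250. 300.  18.  57.]
0.64 [158. 158.  20.  67.]
top pred handle top [[131.04301543 179.91317137]] tip [[150.87387568 189.60638233]]
0.74 [227. 111.  12.  26.]
pos [0.6297 0.2737 0.361 ] rpy [-1.7999e+02 -3.0000e-02  1.7678e+02] t 29.0 w 0.25 gf 68.4 F [-1.   0.1 -1. ]
units x y z [ 4.42  -6.305  0.027] turn -0.02
```

The tip shows at wrist (280,210) against a predicted (281,210), so the probe is held and upright. Carry it over the jar.

```bash
python3 -m inch '12 0.2 -0.28 0 0;12 0.38 -0.55 0 0;12 0.45 -0.65 0 0;12 0.45 -0.65 0 0;12 0.45 -0.65 0 0;12 0.45 -0.65 0 0;12 0.45 -0.65 0 0;12 0.45 -0.65 0 0;12 0.4 -0.57 0 0;12 0.3 -0.4 0 0;12 0.2 -0.3 0 0;12 0.15 -0.2 0 0;12 0 0 0 0;12 0 0 0 0;12 0 0 0 0'
python3 - <<'E'
from lib import *
st,im,C=snap("wrist"); cv2.imwrite("pics/w10.png",im)
for n in("probe_tip","lid_spot"):
  for d in ctrl.search_frame("wrist",n)[:3]: print(n,round(d["conf"],2),np.round(d["extent"]))
g=cv2.cvtColor(im,cv2.COLOR_BGR2GRAY)
h=cv2.HoughCircles(cv2.medianBlur(g,5),cv2.HOUGH_GRADIENT,1,40,param1=100,param2=25,minRadius=22,maxRadius=60)
if h is not None: print([ (c,back(C,c[:2],.1755)) for c in h[0][:3]])
print("lid pred",proj(C,[.439,.0318,.1755]),"tip pred",proj(C,st["position"]-[0,0,.1216]))
togo(.439,.0318,.292,176.8)
E
```

```text
time_s: 30.25
position: [0.4435, 0.0366, 0.3617]
tool_rot: [3.141, 0.001, 3.086]
ft_force: [-0.3, -0.0, -1.1]
grip_width: 0.251
gripper_force: 68.6
probe_tip 0.58 [440. 278.  65.  60.]
probe_tip 0.51 [280. 208.  22.  13.]
lid_spot 0.77 [275. 180.  62.  67.]
lid_spot 0.67 [281. 169. 166.  95.]
[(array([105.5, 292.5,  30.1], dtype=float32), array([[ 0.54838031, -0.15996649]])), (array([276.5, 181.5,  31.6], dtype=float32), array([[0.43544462, 0.03283583]])), (array([324.5, 169.5,  27.9], dtype=float32), array([[0.42618712, 0.07965835]]))]
lid pred [[275.65090317 185.11491905]] tip pred [[281.12512363 209.1448823 ]]
pos [0.4434 0.0368 0.3615] rpy [1.7995e+02 3.0000e-02 1.7687e+02] t 30.4 w 0.249 gf 68.6 F [-0.4 -0.6 -0.8]
units x y z [ 0.105 -0.133  1.736] turn 0.07
```

```bash
python3 -m inch '12 0.1 -0.13 0.1 0;12 0 0 0.3 0;12 0 0 0.4 0;12 0 0 0.3 0;12 0 0 0.15 0;12 0 0 0.05 0;12 0 0 0 0;12 0 0 0 0'
python3 - <<'E'
from lib import *
st,im,C=snap("wrist"); cv2.imwrite("pics/w11.png",im)
for n in("probe_tip","lid_spot"):
  for d in ctrl.search_frame("wrist",n)[:3]: print(n,round(d["conf"],2),np.round(d["extent"],1))
g=cv2.cvtColor(im,cv2.COLOR_BGR2GRAY)
l=proj(C,[.439,.0318,.1755])[0]; print("lid pred",l,"tip pred",proj(C,st["position"]-[0,0,.1216]))
m=((g<75)).astype(np.uint8); m[:150]=0; m[260:]=0
n,lab,s,c=cv2.connectedComponentsWithStats(m)
for i in range(1,n):
  if s[i,4]>60 and np.hypot(*(c[i]-l))<45: print(s[i],np.round(c[i],1))
v,u=int(l[1]),int(l[0]); print(v,u); print(g[v-30:v+31:3,u-36:u+37:4])
togo(.439,.0318,.292,176.8)
E
```

```text
time_s: 31.07
position: [0.439, 0.0311, 0.3097]
tool_rot: [3.141, 0.001, 3.086]
ft_force: [-0.3, 0.4, -1.3]
grip_width: 0.248
gripper_force: 68.7
probe_tip 0.74 [285.4 181.8 145.5  72.4]
probe_tip 0.58 [281.  210.1  14.2   8.4]
lid_spot 0.64 [283.7 193.4  70.   73.7]
lid_spot 0.46 [449.9 212.4 103.7  22.2]
lid pred [282.01363712 204.63985015] tip pred [[281.18937287 209.23395566]]
[269 174  28  41 504] [284.2 191.8]
204 282
[[186 185 180 107 112 126 131 127  88  65  74  85 119 179 192 128 241 245
  247]
 [187 186 143 108 125 128 128 144  89  61  60  63 118 136 216 192 157 245
  247]
 [186 182  98 125 128 138 149 149  78  61  62  62 132 145 174 216 179 233
  247]
 [187 148 117 130 131 148 149 148  76  60  62  61 138 148 164 213 204 170
  246]
 [186 112 127 125 146 146 149 147  69  59  60  61 143 147 148 175 222 180
  242]
 [182 114 129 136 147 148 148 145  63  60  59  64 144 148 148 158 206 203
  228]
 [172 122 124 148 148 148 146 102  61  58  60  63 137 147 145 149 155 215
  204]
 [164 123 121 148 147 146 123  60  58  61  61  59  86 146 147 148 146 193
  195]
 [157 126 128 147 147 14
[... 481 characters left out ...]
48 148 144  95  82  83  85 100 144 145 144 143 142 139
  141]
 [219 209 131 121 146 147 146  91  82  82  80 132 144 145 145 133 142 136
  136]
 [219 217 171 136 122 144 129  75  72  72  71 121 141 144 134 136 131 122
   99]
 [220 218 223 137 130  98  83  94 106 106  92  80 100 130 131 132 110  95
   81]
 [224 217 223 211 102  88 100 103 102 101 101 100  88  92 128 108  97  91
   74]
 [224 218 221 184  86  97  97  95  97  97  94  97  95  87  95  88  95  84
   68]
 [225 220 218 117  93  96  97  97  97  96  96  95  94  95  94  88  90  80
   65]]
pos [0.4391 0.031  0.3099] rpy [1.8000e+02 8.0000e-02 1.7678e+02] t 31.22 w 0.253 gf 68.7 F [-0.   0.6 -0.6]
units x y z [0.004 0.019 0.448] turn -0.02
```

The ring round the lid spot is centred at about (283,204) against a predicted (282,205). Aligned to about 1 mm, so I lower gently.

```bash
python3 -m inch '12 0 0.01 0.1 0;12 0 0 0.1 0;12 0 0 0.06 0;12 0 0 0.04 0;12 0 0 0.03 0;12 0 0 0.03 0;12 0 0 0.02 0;12 0 0 0 0;12 0 0 0 0;12 0 0 0 0'
```

```text
time_s: 32.05
position: [0.4386, 0.0313, 0.2942]
tool_rot: [-3.141, 0.0, 3.085]
ft_force: [-1.0, -0.0, -0.7]
grip_width: 0.245
gripper_force: 68.7
```

```bash
cat > f.py <<'E'
from lib import *
F=[];P=[]
for i in range(8):
    ctrl.get_image("top"); s=ctrl.state(); F.append(s["ft_force"]);P.append(s["position"])
print("F",np.mean(F,0).round(2),"P",np.mean(P,0).round(4),"grip",s["gripper_force"],s["time_s"])
E
python3 f.py; python3 -m inch '12 0 0 0.02 0;12 0 0 0.02 0;12 0 0 0 0;12 0 0 0 0'; python3 f.py
```

```text
F [-0.69  0.11  0.13] P [0.4386 0.0313 0.2942] grip 68.72269034385681 32.45
time_s: 32.78
position: [0.4387, 0.0313, 0.2925]
tool_rot: [3.142, 0.0, 3.085]
ft_force: [-0.4, -0.3, 1.0]
grip_width: 0.248
gripper_force: 68.8
F [-0.68 -0.22  0.74] P [0.4387 0.0313 0.2925] grip 68.76778721809387 33.1833
```

Contact is at about z 0.295, and the slope fits the spring. About 2.7 mm more gives halfway.

```bash
python3 -m inch '12 0 0 0.02 0;12 0 0 0.02 0;12 0 0 0.02 0;12 0 0 0.01 0;12 0 0 0 0;12 0 0 0 0'; python3 f.py
```

```text
time_s: 33.68
position: [0.4387, 0.0313, 0.2898]
tool_rot: [3.142, 0.0, 3.085]
ft_force: [-0.3, -0.9, 1.5]
grip_width: 0.248
gripper_force: 68.9
F [-0.48  0.1   2.38] P [0.4387 0.0313 0.2897] grip 68.94190907478333 34.0833
```

The net push is about 3.4 N, roughly halfway. Hold for over 2 s.

```bash
python3 -m inch '12 0 0 0 0;12 0 0 0 0;12 0 0 0 0;12 0 0 0 0;12 0 0 0 0;12 0 0 0 0;12 0 0 0 0;12 0 0 0 0;12 0 0 0 0;12 0 0 0 0;12 0 0 0 0;12 0 0 0 0;12 0 0 0 0;12 0 0 0 0;12 0 0 0 0;12 0 0 0 0;12 0 0 0 0;12 0 0 0 0;12 0 0 0 0;12 0 0 0 0'; python3 -m inch '12 0 0 0 0;12 0 0 0 0;12 0 0 0 0;12 0 0 0 0;12 0 0 0 0;12 0 0 0 0;12 0 0 0 0;12 0 0 0 0;12 0 0 0 0;12 0 0 0 0;12 0 0 0 0;12 0 0 0 0'; python3 f.py; python3 - <<'E'
from lib import *
st,im,C=snap("wrist")
for n in("probe_tip","top_jar"):
  for d in ctrl.search_frame("wrist",n)[:3]: print(n,round(d["conf"],2),np.round(d["extent"],1))
print("lid",proj(C,[.439,.0318,.1755]),"tip unpressed",proj(C,st["position"]-[0,0,.1216]),"5mm in",proj(C,st["position"]-[0,0,.1166]))
E
```

```text
time_s: 35.75
position: [0.4386, 0.0313, 0.2897]
tool_rot: [3.142, 0.0, 3.085]
ft_force: [-1.1, 0.6, 2.5]
grip_width: 0.251
gripper_force: 69.0
time_s: 36.75
position: [0.4386, 0.0313, 0.2897]
tool_rot: [3.142, -0.0, 3.085]
ft_force: [-1.0, 0.8, 2.4]
grip_width: 0.253
gripper_force: 69.0
F [-0.34  0.2   1.94] P [0.4386 0.0313 0.2897] grip 68.99973750114441 37.15
probe_tip 0.54 [396.5 125.8   6.   11.1]
top_jar 0.86 [282.2 199.3  78.9  77.6]
lid [[281.99301351 212.67734967]] tip unpressed [[281.23169015 209.33657221]] 5mm in [[281.25580778 211.27290358]]
```

The force is steady at about 3.2 N and the tip is on the spot. Handing in.

```bash
python3 -c "
from station import ctrl
print(ctrl.job_done())"
```

```text
the job is handed in; nothing more can be done
None
```

I handed the job in at about 37 s, but no verdict came back: the slab is on the two lower jars, the third jar stands on its middle, and the gripper is holding the thermometer upright on the lid spot at roughly halfway (about 3 N net push, tip within 1–2 mm of centre).

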